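# Clear the rail and hang up the headsets at the saleroom viewing table

## Task

Get the headset lot ready for viewing: move every brass candlestick and copper beaker standing in front of the display rail into the shallow cardboard tray, standing upright on its floor, and only when that space is clear hang all the headsets side by side over the bar, each with the pad of its headband resting on the bar and one ear cup on either side. Leave everything else on the table where it is.

Things in the scene. Friction and masses are not known exactly. Their poses are not given: they have to be found in the camera images.
- rail: the fixed steel display rail: a horizontal round bar 18 mm thick, 440 mm long, along local y, top of the bar 180 mm above the table, on an upright post at each end (y = +-220 mm). Origin on the table under the bar's middle; the side facing the robot is local -x
- rail_top (a point): the middle of the bar's upper side (180 mm above the rail's origin), same axes as the rail
- tray: the fixed shallow cardboard tray in front of the rail, outside 130 x 360 x 35 mm (x, y, z), walls and floor 5 mm; origin under its centre, same axes as the rail or nearly
- tray_floor (a point): centre of the tray's inner floor, 5 mm above the table
- headset1: over-ear headset standing on its two ear cups, 160 wide, 78 deep, 165 tall (mm), 0.26 kg, all alike. Origin midway between the cups at their undersides; x from cup to cup, z up. Cups 36 x 78 x 80 mm (x, y, z) at x = +-62 mm, 74 mm gap between their cushions. Headband top: a padded block 70 x 32 x 26 mm (x, y, z), z = 139 to 165 mm; grip it across the 32 mm
- headset1_band (a point): centre of the underside of that headset's headband pad (z = 139 mm), the spot that rests on the bar
- headset2: over-ear headset standing on its two ear cups, 160 wide, 78 deep, 165 tall (mm), 0.26 kg, all alike. Origin midway between the cups at their undersides; x from cup to cup, z up. Cups 36 x 78 x 80 mm (x, y, z) at x = +-62 mm, 74 mm gap between their cushions. Headband top: a padded block 70 x 32 x 26 mm (x, y, z), z = 139 to 165 mm; grip it across the 32 mm
- headset2_band (a point): centre of the underside of that headset's headband pad (z = 139 mm), the spot that rests on the bar
- headset3: over-ear headset standing on its two ear cups, 160 wide, 78 deep, 165 tall (mm), 0.26 kg, all alike. Origin midway between the cups at their undersides; x from cup to cup, z up. Cups 36 x 78 x 80 mm (x, y, z) at x = +-62 mm, 74 mm gap between their cushions. Headband top: a padded block 70 x 32 x 26 mm (x, y, z), z = 139 to 165 mm; grip it across the 32 mm
- headset3_band (a point): centre of the underside of that headset's headband pad (z = 139 mm), the spot that rests on the bar
- headset4: over-ear headset standing on its two ear cups, 160 wide, 78 deep, 165 tall (mm), 0.26 kg, all alike. Origin midway between the cups at their undersides; x from cup to cup, z up. Cups 36 x 78 x 80 mm (x, y, z) at x = +-62 mm, 74 mm gap between their cushions. Headband top: a padded block 70 x 32 x 26 mm (x, y, z), z = 139 to 165 mm; grip it across the 32 mm
- headset4_band (a point): centre of the underside of that headset's headband pad (z = 139 mm), the spot that rests on the bar
- candlestick1: a brass candlestick, 158 mm tall, origin at the centre of its foot (68 mm across), z up; at the top a plain round candle nozzle 32 mm across from z = 120 to 158 mm; stem below it 16 to 24 mm thick; 0.4 kg
- beaker1: a straight-sided round copper beaker, 125 mm tall, 60 mm across at the rim, 3 mm wall, mouth up, origin at the centre of its foot, z up; 0.18 kg
- candlestick2: a brass candlestick, 158 mm tall, origin at the centre of its foot (68 mm across), z up; at the top a plain round candle nozzle 32 mm across from z = 120 to 158 mm; stem below it 16 to 24 mm thick; 0.4 kg
- beaker2: a straight-sided round copper beaker, 125 mm tall, 60 mm across at the rim, 3 mm wall, mouth up, origin at the centre of its foot, z up; 0.18 kg
- jar: bystander, not part of the job, leave alone: a green glass jar with a brass lid, 56 mm across, 120 mm tall; origin at the centre of its underside
- jug: bystander, not part of the job, leave alone: a copper mug 90 mm across, 140 mm tall; origin at the centre of its underside
- glassbowl: bystander, not part of the job, leave alone: a glass bowl 120 mm across, 50 mm tall; origin at the centre of its underside

How it is judged:
By the outcome, as a careful person would: the job done as asked, in the order asked, and still so for the second after the job is handed in, with the robot touching nothing.
Of candlestick1, beaker1, candlestick2, beaker2 only 3 to 4 are there at a start; the rules pass over those that are not, and their reading is None.
Of headset1, headset2, headset3, headset4 only 3 to 4 are there at a start; the rules pass over those that are not, and their reading is None.
At some moment in a run one of headset1, headset2, headset3, headset4 may be knocked a few centimetres aside while the robot is not near it.
It also fails if it takes over 210 s, if anything falls off the work surface, if the arm or the gripper's body presses on something with over 40 N, if the wrist force passes 120 N, or if a joint passes its speed limit or range.

## Robot

A 6-joint arm with a two-finger parallel gripper is mounted at the origin on the work surface. World frame = base frame: x ahead of the robot, y to its left, z up, the work surface at z = 0. Lengths are in mm, angles in degrees, forces in N, time in s.
With the tool pointing down it reaches from about 300 to 850 mm from the base axis. Payload 4.2 kg.
Tool frame: the origin (TCP) lies midway between the tips of the shut fingers; the grasp point (between the pads) lies 19 mm behind it; z points along the fingers, y is the line along which they close (so a half turn about z gives the same grasp; the last joint's range is limited). The gripper opens to 91 mm and grips with 3 to 60 N. Pads are 32 mm wide; open, the fingers measure 118 mm over their backs; the gripper's body (76 mm by 178 mm) begins 60 mm behind the grasp point.
Start: joints at [73.568, 18.312, 89.639, -0, 72.044, -1.146], TCP at [151.598, 554.672, 213.976] pointing down, gripper open.
Joint ranges: [-177.97, 177.97], [-48.28, 115.42], [12.27, 149.76], [-77.06, 257.06], [2.81, 150.46], [-146.56, 146.56]. Speed limits (degrees/s): [147.25, 147.25, 180, 180, 180, 180].

## Interface

Orientations are given as [roll, pitch, yaw] about the fixed x, y, z axes, in that order (R = Rz(yaw) Ry(pitch) Rx(roll)).
In Python, from workcell import env gives the robot as it stands.
- The arm moves only by the tool send_rows, never from a script. Its argument "steps" is a list that holds one entry, the list of rows, each a list of 5 numbers: the shift along the tool's x, y, z scaled (see below), then the turn about the tool's z scaled (see below), then the opening, from 0 (shut) to 1 (fully open). In form: [[[dx, dy, dz, yaw, fingers], ...]]. A call has 1 to 5 rows; each row shifts and turns the commanded pose from where the row before left it, along the tool's axes as they then stand; what a row does not reach is not made up. The controller multiplies each number of a shift by 0.04 m and each number of a turn by 0.12 rad. A row lasts 1/12 s, in which the tool goes at most 41.7 mm and 7.16 degrees, less where a joint would pass 70% of its speed; a pose out of reach is approached as far as the arm can. A call with a number of a shift or a turn outside -1 to 1 is refused whole. A call with a gripper value outside its range is refused whole. The fingers move at their own pace and stop on an object; "squeeze" is the grip in N (left out, the last holds). Time passes only in rows, so rows that do not move let the fingers close. It gives the time, the measured TCP pose, the force, the opening and the grip force at its end, in the units of the state.
- env.state(): the state, without advancing time (a new reading comes with each control period).
- env.grab_frame(name): name is "scene" or "top" or "wrist"; returns a dict with "pixels" (400x640x3 uint8, red, green, blue), "depth" (400x640 float32, mm along the optical axis (not along the pixel's ray), 0 where there is no reading), "intrinsics" (3x3 intrinsics, pixels), "cam_to_world" (4x4, takes a point from camera to world coordinates). Camera axes: x right, y down, z forward; pixel columns grow to the right and rows downward; lengths in mm; the calibration is good to about 2 mm. A picture is of the moment at which its call begins.
- env.job_done(): hands the job in; it is judged then, once.
The state is a dict: "time_s": time; "qpos": joint angles; "qvel": joint speeds; "effort": joint torques, N m; "ee_pos": TCP position; "ee_rot": TCP orientation; "force": force on the tool from outside, world axes, zero at the start; "torque": the same for the moment, N m; "gripper_width": finger opening in mm; "gripper_force": force on a finger pad.
Only numpy, scipy, OpenCV 4.12 (cv2) and the standard library are available. Lean on these libraries where they do the work, as an engineer would, in place of code of your own. Each camera call takes 0.05 s, during which the arm holds its last target. There are 200 camera calls.

## Working session

There is one attempt and no reset: what is moved stays moved. The work goes in short steps, Python scripts to look and compute and a tool call to move; the robot and the scene stay as the last step left them, time stands still between calls to the robot, and variables do not carry over. Pictures are saved under pics/ and viewed, at most 14 in all, crops included, and the job is handed in when it is done.

Besides the shell and the picture viewer there is one more tool, called after ">>>" as name([rows], argument=value, ...), one row to a line, values as JSON. send_rows: Moves the arm, as the interface text tells. Shifts and turns lie within -1 to 1; 1 stands for 0.04 m of shift or 0.12 rad of turn. Its arguments: {"type":"object","properties":{"steps":{"type":"array"},"squeeze":{"type":"number"}},"required":["steps"]}

```bash
mkdir -p pics; ls
cat > h.py <<'E'
import numpy as np, cv2
from workcell import env
def grab(n, save=None):
    f=env.grab_frame(n)
    if save: cv2.imwrite('pics/'+save, f['pixels'][:,:,::-1])
    return f
def cloud(f):
    K=f['intrinsics'];T=f['cam_to_world'];d=f['depth'].astype(float)
    v,u=np.mgrid[:400,:640]
    P=np.stack([(u-K[0,2])/K[0,0]*d,(v-K[1,2])/K[1,1]*d,d],-1)
    W=P@T[:3,:3].T+T[:3,3]; W[d<=0]=np.nan
    return W
E
python3 - <<'E'
from h import *
for n in('top','scene'):
    f=grab(n,n+'1.png'); np.savez('pics/'+n+'1.npz',**f); print(n,f['intrinsics'],f['cam_to_world'].round(2), (f['depth']>0).mean())
print(env.state())
E
```

```text
pics
top [[372.77433305   0.         322.6032856 ]
 [  0.         372.77433305 198.83692575]
 [  0.           0.           1.        ]] [[ 2.00000e-02 -9.90000e-01  1.00000e-01  4.33700e+02]
 [-1.00000e+00 -2.00000e-02 -1.00000e-02  3.24000e+00]
 [ 1.00000e-02 -1.00000e-01 -1.00000e+00  1.20887e+03]
 [ 0.00000e+00  0.00000e+00  0.00000e+00  1.00000e+00]] 0.995875
scene [[502.93594395   0.         324.07944367]
 [  0.         502.93594395 203.74344757]
 [  0.           0.           1.        ]] [[-7.10000e-01  4.00000e-01 -5.80000e-01  1.33703e+03]
 [ 7.00000e-01  4.20000e-01 -5.70000e-01  8.06470e+02]
 [ 1.00000e-02 -8.10000e-01 -5.80000e-01  9.80220e+02]
 [ 0.00000e+00  0.00000e+00  0.00000e+00  1.00000e+00]] 0.9889296875
{'time_s': 0.1, 'qpos': array([ 7.35684820e+01,  1.83473005e+01,  8.97002306e+01, -3.58372771e-04,
        7.20440035e+01, -1.14684911e+00]), 'qvel': array([ 0.08495909,  0.0312126 , -0.14377364,  0.043934  ,  0.15039147,
       -0.0925953 ]), 'effort': array([ 7.55320962e-04, -4.13329411e+01, -2.32511759e+01,  7.26930192e-02,
        4.22953838e-02, -4.51818858e-05]), 'ee_pos': array([151.45860544, 554.21677371, 213.20563153]), 'ee_rot': array([-1.79908477e+02, -1.49138646e-03,  1.64715441e+02]), 'force': array([-0.13283808,  0.41782433, -0.28364718]), 'torque': array([ 0.02383104,  0.00982173, -0.08659875]), 'gripper_force': 0.0, 'gripper_width': 91.083787889727}
```

View pics/top1.png

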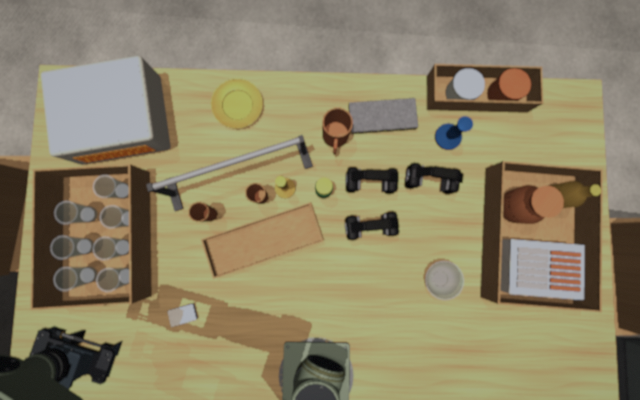

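View pics/scene1.png

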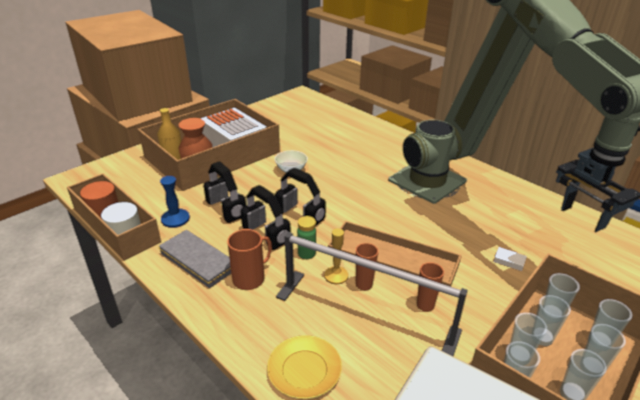

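The top view shows three headsets at about (371,180), (433,178) and (371,225). There are beakers at (203,211) and (257,193) and one candlestick at (283,186). The jar is at (324,187), the rail runs (155,187)–(302,140), and the tray is at (263,240). The scene view agrees. Next I'll measure from both views.

```bash
cat >> h.py <<'E'
def seg(W,px,zlo,zhi,c,r):
    m=(W[...,2]>zlo)&(W[...,2]<zhi)&(np.hypot(W[...,0]-c[0],W[...,1]-c[1])<r)
    return W[m]
def circ(P):
    A=np.c_[2*P[:,:2],np.ones(len(P))]; s=np.linalg.lstsq(A,(P[:,:2]**2).sum(1),rcond=None)[0]
    return s[:2],np.sqrt(s[2]+s[0]**2+s[1]**2)
def rect(P):
    (c,s,a)=cv2.minAreaRect(P[:,:2].astype(np.float32)); return np.round(c,1),np.round(s,1),round(a,1)
E
cat > m.py <<'E'
from h import *
import sys
F={n:(dict(np.load('pics/'+n+'1.npz'))) for n in('top','scene')}
C={n:cloud(F[n]) for n in F}
T=C['top']
g={'hsA':(371,180),'hsB':(433,178),'hsC':(371,225),'cs':(281,183),'bk1':(203,211),'bk2':(257,193),'jar':(324,187),'jug':(337,125),'bowl':(443,279),'rail':(228,163),'tray':(263,240)}
for k,(u,v) in g.items(): print(k,T[v,u].round(0))
for n in C:
    W=C[n]; print('==',n)
    print('table z',np.nanmedian(W[(abs(W[...,2])<15)][:,2]))
    for k in('hsA','hsB','hsC'):
        u,v=g[k]; c=T[v,u,:2]; P=seg(W,0,145,185,c,70); 
        if len(P): print(k,'pad',len(P),'z95',np.percentile(P[:,2],90).round(1),rect(P[P[:,2]>np.percentile(P[:,2],90)-8]),P[:,:2].mean(0).round(1)); P=seg(W,0,30,185,c,115); print('   all',rect(P))
    for k in('cs','bk1','bk2','jar'):
        u,v=g[k]; c=T[v,u,:2]; P=seg(W,0,60,175,c,55); z=np.percentile(P[:,2],97); Q=P[P[:,2]>z-7]
        print(k,len(P),'ztop',z.round(1),len(Q),Q.mean(0).round(1),rect(Q),[x.round(1) for x in circ(Q)])
    u,v=g['rail'];c=T[v,u,:2];P=seg(W,0,160,190,c,260); P=P[P[:,2]>172] if n=='top' else P
    vx=cv2.fitLine(P[:,:2].astype(np.float32),cv2.DIST_HUBER,0,.1,.1).ravel(); t=(P[:,:2]-vx[2:])@vx[:2]
    print('rail',len(P),np.percentile(P[:,2],[50,90,97]).round(1),vx.round(3),'ends',(vx[2:]+vx[:2]*t.min()).round(1),(vx[2:]+vx[:2]*t.max()).round(1))
    u,v=g['tray'];c=T[v,u,:2];P=seg(W,0,22,45,c,200); px=F[n]['pixels']
    P=seg(W,0,27,42,c,195); print('tray rim',len(P),np.percentile(P[:,2],[50,90]).round(1),rect(P)); print(' floor z',np.nanmedian(seg(W,0,-10,20,c,40)[:,2]))
E
python3 m.py
```

```text
hsA [ 619. -167.    5.]
hsB [ 631. -371.    1.]
hsC [ 467. -146.  164.]
cs [581. 111. 155.]
bk1 [504. 372.  12.]
bk2 [567. 203.   6.]
jar [577. -12. 119.]
jug [798. -52.  11.]
bowl [ 306. -400.    6.]
rail [630. 258. 179.]
tray [416. 178.   5.]
== top
table z 0.44628594075265937
hsA pad 388 z95 166.6 (array([ 612.2, -160.2]), array([81.3, 32.2]), 87.6) [ 611.6 -158.5]
   all (array([ 581.3, -180.1]), array([202.8, 140.5]), 89.7)
hsB pad 387 z95 166.7 (array([ 624.1, -353.1]), array([80.1, 32. ]), 83.5) [ 622.7 -349.2]
   all (array([ 623.6, -351.6]), array([160.8,  76.5]), 83.2)
hsC pad 380 z95 166.7 (array([ 470. , -161.6]), array([31.3, 81.5]), 6.5) [ 469.8 -159.8]
   all (array([ 471. , -161.6]), array([ 77.1, 162.5]), 7.0)
cs 133 ztop 161.5 96 [586.8 113.7 158.1] (array([587.2, 113.8]), array([30.3, 29.1]), 28.4) [array([586.9, 113.8]), np.float64(11.3)]
bk1 306 ztop 127.3 82 [497.2 352.9 124.5] (array([496.4, 351.1]), array([57.8, 58.7]), 66.6) [array([496.4, 351.2]), np.float64(28.1)]
bk2 214 ztop 127.0 72 [559.8 190.9 124.2] (array([556.5, 189.4]), array([58.5, 57.7]), 47.0) [
[... 953 characters left out ...]
, array([32.8, 28.7]), 26.0) [array([587.9, 113.4]), np.float64(11.8)]
bk1 541 ztop 127.2 140 [496.4 350.9 124.4] (array([497.3, 351.8]), array([58.2, 61.1]), 87.9) [array([497. , 351.6]), np.float64(28.1)]
bk2 479 ztop 127.3 116 [555.3 190.3 124.5] (array([556. , 189.4]), array([59.5, 58.9]), 22.5) [array([556.7, 190. ]), np.float64(28.2)]
jar 417 ztop 124.1 163 [584.   -9.6 121.3] (array([581.6, -11. ]), array([53.5, 47.6]), 57.8) [array([583.1, -10.2]), np.float64(18.3)]
rail 1547 [178.1 182.1 183.6] [ 3.34000e-01 -9.43000e-01  6.31285e+02  2.81766e+02] ends [561.5 478.8] [713.1  51. ]
tray rim 872 [33.8 38.3] (array([461.5, 193.9]), array([234.2, 361.5]), 20.6)
 floor z 6.267874367097818
```

```bash
cat >> h.py <<'E'
YR=np.radians(19.7); N=np.array([np.cos(YR),np.sin(YR)]); L=np.array([-np.sin(YR),np.cos(YR)])
def go(wps,p=None,th=None):
    """wps: (x,y,z,theta); prints per leg the tool-axis units for shift (done first, at old angle) then turn"""
    s=env.state(); p=np.array(s['ee_pos'] if p is None else p); th=s['ee_rot'][2]%360 if th is None else th
    print('now',p.round(1),round(th,1),'t',s['time_s'],'w',round(s['gripper_width'],1))
    for x,y,z,t in wps:
        d=np.array([x,y,z])-p; a=np.radians(th)
        tx=d[:2]@[np.cos(a),np.sin(a)]; ty=d[:2]@[np.sin(a),-np.cos(a)]
        print('shift',(np.array([tx,ty,-d[2]])/40).round(2),'turn',round(-np.radians((t-th+180)%360-180)/.12,2))
        p=np.array([x,y,z]);th=t
E
cat > m2.py <<'E'
from h import *
from scipy.optimize import least_squares
R0=np.array([633.4,265.9])
Q=[]
for n in('top','scene'):
    W=cloud(dict(np.load('pics/'+n+'1.npz'))); 
    n_=(W[...,:2]-R0)@N; l_=(W[...,:2]-R0)@L; z=W[...,2]
    m=(abs(n_)<20)&(abs(l_)<195)&(z>158)&(z<195); P=np.c_[n_[m],l_[m],z[m]]; Q.append(P)
    f=lambda q:np.hypot(P[:,0]-q[0]-q[1]*P[:,1]/200,P[:,2]-q[2])-9
    r=least_squares(f,[0,0,171],loss='soft_l1'); print(n,'rail n0,tilt/200,z0',r.x.round(2))
    m=(abs(n_)<20)&(abs(l_)<260)&(z>160)&(z<190); print('l range',np.percentile(l_[m],[0.3,99.7]).round(1))
    m=(z>25)&(z<45)&(n_<-140)&(n_>-320)&(abs(l_)<230); T=np.c_[n_[m],l_[m]]; 
    px=np.round(T); print('tray n',np.percentile(T[:,0],[1,99]).round(1),'l',np.percentile(T[:,1],[1,99]).round(1),rect(T),len(T))
    for k,c in dict(A=(613,-159),B=(624,-352),C=(471,-161)).items():
        P=seg(W,0,150,185,c,70); mm=np.cov(P[:,:2].T); w,v=np.linalg.eigh(mm); print(k,np.degrees(np.arctan2(v[1,1],v[0,1]))%180)
cs=(587.2,113.7)
go([(cs[0],cs[1],260,199.7),(cs[0],cs[1],118,199.7)])
E
python3 m2.py
```

```text
top rail n0,tilt/200,z0 [ -1.58   0.19 171.28]
l range [-227.1  225.3]
tray n [-298.5 -166.7] l [-189.8  170.2] (array([-231.6,  -29.7]), array([145.6, 405. ]), 3.2) 571
A 89.66562097260989
B 82.66905769941283
C 97.42682186262792
scene rail n0,tilt/200,z0 [ -2.63   0.29 172.24]
l range [-227.9  224.4]
tray n [-301.7 -165.8] l [-189.4  169.4] (array([-234.1,  -10.8]), array([138.9, 361.5]), 0.8) 818
A 93.17320061474993
B 87.8779789652676
C 102.20664738464406
now [151.5 554.2 213.2] 164.7 t 0.1 w 91.1
shift [-13.41  -7.75  -1.17] turn -5.09
shift [0.   0.   3.55] turn -0.0
```

>>> send_rows([
  [[-0.67,-0.39,-0.06,0,0.7],[-0.67,-0.39,-0.06,0,0.7],[-0.67,-0.39,-0.06,0,0.7],[-0.67,-0.39,-0.06,0,0.7],[-0.67,-0.39,-0.06,0,0.7]],
])

```text
time_s: 0.52
ee_pos: [260.9, 442.8, 225.6]
ee_rot: [-180.0, -0.0, 164.7]
force: [0.2, 0.4, 0.8]
gripper_width: 64.6
gripper_force: 0.0
```

>>> send_rows([
  [[-0.67,-0.39,-0.06,0,0.7],[-0.67,-0.39,-0.06,0,0.7],[-0.67,-0.39,-0.06,0,0.7],[-0.67,-0.39,-0.06,0,0.7],[-0.67,-0.39,-0.06,0,0.7]],
])

```text
time_s: 0.93
ee_pos: [369.6, 332.1, 237.8]
ee_rot: [-180.0, -0.0, 164.7]
force: [-0.4, -0.1, 0.1]
gripper_width: 63.8
gripper_force: 0.0
```

>>> send_rows([
  [[-0.67,-0.39,-0.06,0,0.7],[-0.67,-0.39,-0.06,0,0.7],[-0.67,-0.39,-0.06,0,0.7],[-0.67,-0.39,-0.06,0,0.7],[-0.67,-0.39,-0.06,0,0.7]],
])

```text
time_s: 1.35
ee_pos: [478.3, 221.6, 249.7]
ee_rot: [-180.0, -0.0, 164.7]
force: [-0.1, 0.6, 1.0]
gripper_width: 63.7
gripper_force: 0.0
```

>>> send_rows([
  [[-0.67,-0.39,-0.06,0,0.7],[-0.67,-0.39,-0.06,0,0.7],[-0.67,-0.39,-0.06,0,0.7],[-0.67,-0.39,-0.06,0,0.7],[-0.67,-0.39,-0.06,0,0.7]],
])

```text
time_s: 1.77
ee_pos: [587.0, 111.1, 261.6]
ee_rot: [-180.0, -0.1, 164.7]
force: [-0.1, 0.4, -0.5]
gripper_width: 64.0
gripper_force: 0.0
```

>>> send_rows([
  [[0,0,0,-1,0.7],[0,0,0,-1,0.7],[0,0,0,-1,0.7],[0,0,0,-1,0.7],[0,0,0,-1,0.7]],
])

```text
time_s: 2.18
ee_pos: [586.2, 112.2, 261.3]
ee_rot: [180.0, -0.1, -160.6]
force: [-0.6, 0.1, -0.0]
gripper_width: 63.8
gripper_force: 0.0
```

```bash
python3 -c "
from h import *
go([(587.2,113.7,118,199.7)])"
```

```text
now [586.2 112.2 261.3] 199.4 t 2.1833 w 63.8
shift [-0.04  0.03  3.58] turn -0.04
```

>>> send_rows([
  [[-0.04,0.03,0.7,0,0.7],[0,0,0.8,0,0.7],[0,0,0.8,0,0.7],[0,0,0.8,0,0.7],[0,0,0.48,0,0.7]],
])

```text
time_s: 2.6
ee_pos: [585.2, 113.7, 114.9]
ee_rot: [179.9, -0.3, -160.9]
force: [-0.5, 0.7, -0.1]
gripper_width: 64.3
gripper_force: 0.0
```

>>> send_rows([
  [[0,0,0,0,0],[0,0,0,0,0],[0,0,0,0,0],[0,0,0,0,0],[0,0,0,0,0]],
], squeeze=25)

```text
time_s: 3.02
ee_pos: [588.6, 114.2, 120.6]
ee_rot: [-180.0, 0.2, -160.9]
force: [0.2, -0.1, 0.9]
gripper_width: 33.6
gripper_force: 0.0
```

>>> send_rows([
  [[0,0,-0.3,0,0],[0,0,-0.4,0,0],[0,0,-0.4,0,0],[0,0,-0.4,0,0],[0,0,0,0,0]],
])

```text
time_s: 3.43
ee_pos: [589.5, 114.4, 182.6]
ee_rot: [-179.9, 0.4, -160.9]
force: [1.5, -0.2, -3.1]
gripper_width: 31.3
gripper_force: 25.0
```

>>> send_rows([
  [[0.5,0,0,0,0],[0.9,0,0,0,0],[0.9,0,0,0,0],[0.8,0,0,0,0],[0.4,0,0,0,0]],
])

```text
time_s: 3.85
ee_pos: [450.2, 67.1, 177.7]
ee_rot: [180.0, -0.3, -160.9]
force: [-0.7, -1.0, -3.4]
gripper_width: 32.0
gripper_force: 25.0
```

>>> send_rows([
  [[0,0,0,0,0],[0,0,0,0,0],[0,0,0.4,0,0],[0,0,0.3,0,0],[0,0,0.3,0,0]],
])

```text
time_s: 4.27
ee_pos: [456.5, 68.6, 138.1]
ee_rot: [-180.0, 0.1, -160.9]
force: [0.3, -0.3, -2.5]
gripper_width: 31.5
gripper_force: 25.0
```

```bash
python3 -c "
from h import *
f=grab('scene','s2.png');np.savez('pics/s2.npz',**f)
s=env.state();print(s['ee_pos'],s['force'])
W=cloud(f);n=(W[...,:2]-[633.4,265.9])@N;l=(W[...,:2]-[633.4,265.9])@L;c=np.array(s['ee_pos'][:2]);r=np.hypot(W[...,0]-c[0],W[...,1]-c[1])
P=W[(r<45)&(W[...,2]<120)];print(np.histogram(P[:,2],np.arange(-5,125,5)))
"
```

```text
[454.82811375  68.40979459 135.8534571 ] [-2.48912839  0.46092405 -4.48152139]
(array([ 0, 15, 38,  2,  4, 19, 55, 71, 43, 19, 15, 12,  6,  7,  7,  7, 13,
        9, 15, 11,  8, 10,  7,  6,  7]), array([ -5,   0,   5,  10,  15,  20,  25,  30,  35,  40,  45,  50,  55,
        60,  65,  70,  75,  80,  85,  90,  95, 100, 105, 110, 115, 120]))
```

View pics/s2.png

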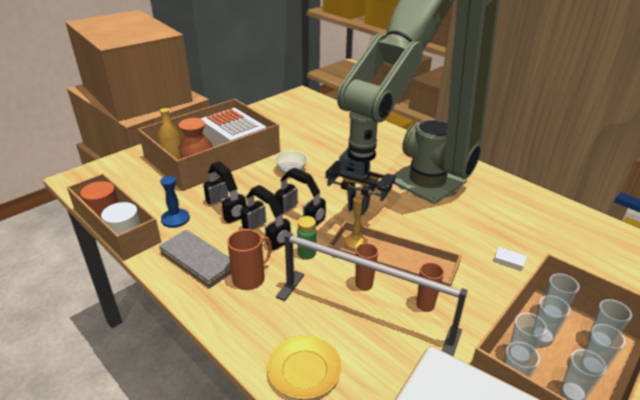

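The candlestick is held upright over the tray, with its foot near pixel (357,240). I'll lower it gently until it touches.

>>> send_rows([
  [[0,0,0.1,0,0],[0,0,0.05,0,0],[0,0,0,0,0],[0,0,0,0,0]],
])

```text
time_s: 4.65
ee_pos: [455.9, 68.4, 133.2]
ee_rot: [-180.0, 0.1, -160.9]
force: [0.2, -0.4, -2.9]
gripper_width: 31.1
gripper_force: 25.0
```

>>> send_rows([
  [[0,0,0.05,0,0],[0,0,0,0,0]],
])

```text
time_s: 4.82
ee_pos: [455.4, 68.3, 130.9]
ee_rot: [-180.0, 0.0, -160.9]
force: [0.1, 0.7, -2.6]
gripper_width: 31.3
gripper_force: 25.0
```

>>> send_rows([
  [[0,0,0.05,0,0],[0,0,0,0,0]],
])

```text
time_s: 4.98
ee_pos: [455.1, 68.3, 128.6]
ee_rot: [180.0, -0.0, -160.9]
force: [0.1, -0.0, -2.5]
gripper_width: 31.2
gripper_force: 25.0
```

>>> send_rows([
  [[0,0,0.05,0,0],[0,0,0,0,0]],
])

```text
time_s: 5.15
ee_pos: [455.4, 68.3, 126.7]
ee_rot: [-180.0, 0.0, -160.9]
force: [0.4, -0.9, -3.6]
gripper_width: 31.1
gripper_force: 25.0
```

>>> send_rows([
  [[0,0,0.04,0,0],[0,0,0,0,0]],
])

```text
time_s: 5.32
ee_pos: [456.3, 68.6, 126.3]
ee_rot: [-180.0, 0.2, -160.9]
force: [0.3, 1.0, 4.2]
gripper_width: 31.1
gripper_force: 25.0
```

>>> send_rows([
  [[0,0,0.04,0,0],[0,0,0,0,0]],
])

```text
time_s: 5.48
ee_pos: [456.8, 68.9, 126.2]
ee_rot: [-180.0, 0.3, -160.9]
force: [-2.5, 0.8, 13.9]
gripper_width: 31.7
gripper_force: 25.0
```

>>> send_rows([
  [[0,0,0.04,0,0],[0,0,0,0,0]],
])

```text
time_s: 5.65
ee_pos: [457.2, 68.9, 126.0]
ee_rot: [-180.0, 0.3, -160.9]
force: [-4.3, 0.4, 22.7]
gripper_width: 31.1
gripper_force: 25.0
```

>>> send_rows([
  [[0,0,-0.08,0,0],[0,0,0,0,0.6],[0,0,0,0,0.6],[0,0,0,0,0.6],[0,0,0,0,0.6]],
])

```text
time_s: 6.07
ee_pos: [455.1, 68.2, 124.8]
ee_rot: [180.0, -0.0, -160.9]
force: [1.0, -0.6, 0.1]
gripper_width: 53.8
gripper_force: 0.0
```

>>> send_rows([
  [[0,0,-0.3,0,0.6],[0,0,-0.6,0,0.6],[0,0,-0.8,0,0.6],[0,0,-0.8,0,0.7],[0,0,-0.2,0,0.88]],
])

```text
time_s: 6.48
ee_pos: [457.7, 68.5, 237.6]
ee_rot: [-179.9, 0.5, -160.9]
force: [1.0, -1.0, 0.1]
gripper_width: 65.1
gripper_force: 0.0
```

```bash
python3 -c "
from h import *
go([(556.5,190,200,199.7),(556.5,190,80,199.7)])
W=cloud(grab('scene'))
P=seg(W,0,150,175,(457,69),50);print(len(P),P.mean(0),P.max(0))
P=seg(W,0,118,130,(556,190),50);print(circ(P))"
```

```text
now [457.7  68.5 237.6] 199.1 t 6.4833 w 65.1
shift [-3.33  2.06  0.94] turn -0.09
shift [0. 0. 3.] turn -0.0
99 [457.98300898  70.26246845 160.90709748] [472.28051629  83.92287948 168.40676006]
(array([556.4407783 , 189.83666056]), np.float64(28.114749910788454))
```

>>> send_rows([
  [[-0.66,0.41,0,-0.09,0.88],[-0.67,0.41,0,0,0.88],[-0.67,0.41,0.2,0,0.88],[-0.67,0.41,0.3,0,0.88],[-0.66,0.42,0.4,0,0.88]],
])

```text
time_s: 6.95
ee_pos: [553.8, 191.7, 195.7]
ee_rot: [-180.0, -0.0, -160.3]
force: [1.5, -0.1, 0.2]
gripper_width: 80.2
gripper_force: 0.0
```

>>> send_rows([
  [[0,0,0,0,0.88],[0,0,0,0,0.88]],
])

```text
time_s: 7.12
ee_pos: [552.1, 191.1, 193.6]
ee_rot: [180.0, -0.4, -160.2]
force: [-0.2, -1.2, 0.1]
gripper_width: 80.0
gripper_force: 0.0
```

```bash
python3 -c "
from h import *
go([(556.5,190,80,199.7)])"
```

```text
now [552.1 191.1 193.6] 199.8 t 7.1167 w 80.0
shift [-0.09 -0.06  2.84] turn 0.02
```

>>> send_rows([
  [[-0.08,-0.05,0.6,0,0.88],[0,0,0.8,0,0.88],[0,0,0.8,0,0.88],[0,0,0.5,0,0.88],[0,0,0.14,0,0.88]],
])

```text
time_s: 7.53
ee_pos: [553.4, 187.8, 79.9]
ee_rot: [180.0, -0.5, -160.3]
force: [0.4, -0.1, 0.5]
gripper_width: 80.1
gripper_force: 0.0
```

>>> send_rows([
  [[0,0,0,0,0.88],[0,0,0,0,0.3],[0,0,0,0,0.3],[0,0,0,0,0.3],[0,0,0,0,0.3]],
], squeeze=15)

```text
time_s: 7.95
ee_pos: [557.7, 190.2, 85.3]
ee_rot: [180.0, 0.2, -160.3]
force: [0.4, 0.3, 3.3]
gripper_width: 59.5
gripper_force: 15.0
```

>>> send_rows([
  [[0,0,0,0,0.3],[0,0,0,0,0.3]],
])

```text
time_s: 8.12
ee_pos: [557.8, 190.3, 85.2]
ee_rot: [180.0, 0.2, -160.3]
force: [-0.8, 1.9, 6.4]
gripper_width: 59.7
gripper_force: 15.0
```

>>> send_rows([
  [[0,0,-0.3,0,0.3],[0,0,-0.5,0,0.3],[0,0,-0.5,0,0.3],[0,0,-0.3,0,0.3],[0,0,0,0,0.3]],
])

```text
time_s: 8.53
ee_pos: [558.3, 190.2, 150.3]
ee_rot: [-180.0, 0.3, -160.3]
force: [1.1, -0.0, -1.6]
gripper_width: 60.0
gripper_force: 15.0
```

>>> send_rows([
  [[0.5,0.1,0,0,0.3],[0.8,0.2,0,0,0.3],[0.9,0.3,0,0,0.3],[0.8,0.2,0,0,0.3],[0.42,0.1,0,0,0.3]],
])

```text
time_s: 8.95
ee_pos: [410.5, 176.2, 145.9]
ee_rot: [180.0, -0.4, -160.3]
force: [-0.3, -0.1, -1.7]
gripper_width: 59.8
gripper_force: 15.0
```

>>> send_rows([
  [[0,0,0.2,0,0.3],[0,0,0.4,0,0.3],[0,0,0.4,0,0.3],[0,0,0.2,0,0.3],[0,0,0,0,0.3]],
])

```text
time_s: 9.37
ee_pos: [414.8, 176.9, 97.2]
ee_rot: [-180.0, -0.3, -160.3]
force: [0.2, 0.2, -0.9]
gripper_width: 59.6
gripper_force: 15.0
```

>>> send_rows([
  [[0,0,0,0,0.3],[0,0,0,0,0.3]],
])

```text
time_s: 9.53
ee_pos: [416.7, 177.7, 99.8]
ee_rot: [180.0, 0.1, -160.3]
force: [0.1, 0.0, -1.0]
gripper_width: 59.9
gripper_force: 15.0
```

Contact should come at z≈90, so about 9 mm more.

>>> send_rows([
  [[0,0,0.1,0,0.3],[0,0,0.06,0,0.3],[0,0,0,0,0.3]],
])

```text
time_s: 9.78
ee_pos: [415.7, 177.4, 92.9]
ee_rot: [180.0, -0.0, -160.3]
force: [-0.2, 0.2, -0.4]
gripper_width: 59.9
gripper_force: 15.0
```

>>> send_rows([
  [[0,0,0.05,0,0.3],[0,0,0,0,0.3]],
])

```text
time_s: 9.95
ee_pos: [415.7, 177.5, 91.0]
ee_rot: [180.0, -0.0, -160.3]
force: [0.6, 0.1, -1.5]
gripper_width: 59.8
gripper_force: 15.0
```

>>> send_rows([
  [[0,0,0.04,0,0.3],[0,0,0,0,0.3]],
])

```text
time_s: 10.12
ee_pos: [416.9, 178.0, 90.3]
ee_rot: [180.0, 0.2, -160.3]
force: [-0.3, 1.6, 2.2]
gripper_width: 59.6
gripper_force: 15.0
```

>>> send_rows([
  [[0,0,0.04,0,0.3],[0,0,0,0,0.3]],
])

```text
time_s: 10.28
ee_pos: [417.5, 178.6, 89.9]
ee_rot: [179.9, 0.3, -160.3]
force: [-0.9, 0.7, 13.1]
gripper_width: 60.0
gripper_force: 15.0
```

>>> send_rows([
  [[0,0,-0.06,0,0.3],[0,0,0,0,0.85],[0,0,0,0,0.85],[0,0,0,0,0.85],[0,0,0,0,0.85]],
])

```text
time_s: 10.7
ee_pos: [415.6, 177.4, 90.1]
ee_rot: [180.0, -0.0, -160.3]
force: [-0.2, 0.3, 0.1]
gripper_width: 77.5
gripper_force: 0.0
```

>>> send_rows([
  [[0,0,-0.3,0,0.88],[0,0,-0.7,0,0.88],[0,0,-0.8,0,0.88],[0,0,-0.6,0,0.88],[0,0,0,0,0.88]],
])

```text
time_s: 11.12
ee_pos: [418.7, 178.6, 190.9]
ee_rot: [180.0, 0.6, -160.3]
force: [1.5, 0.6, 0.2]
gripper_width: 80.2
gripper_force: 0.0
```

>>> send_rows([
  [[-0.66,0.68,0,0,0.88],[-0.66,0.68,0,0,0.88],[-0.66,0.68,0,0,0.88],[-0.66,0.68,0,0,0.88],[-0.66,0.68,0,0,0.88]],
])

```text
time_s: 11.53
ee_pos: [494.3, 351.4, 185.2]
ee_rot: [-180.0, -0.1, -160.3]
force: [0.9, 0.0, 0.3]
gripper_width: 80.3
gripper_force: 0.0
```

>>> send_rows([
  [[0,0,0,0,0.88],[0,0,0,0,0.88],[0,0,0,0,0.88]],
])

```text
time_s: 11.78
ee_pos: [493.4, 349.3, 185.0]
ee_rot: [-179.9, -0.2, -160.3]
force: [0.5, -0.8, -0.4]
gripper_width: 80.4
gripper_force: 0.0
```

```bash
python3 -c "
from h import *
go([(496.8,351.4,82,199.7)])
W=cloud(grab('scene'))
P=seg(W,0,123,135,(417,178),50);print(circ(P),np.percentile(P[:,2],97))
P=seg(W,0,118,130,(497,351),50);print(circ(P))"
```

```text
now [493.4 349.3 185. ] 199.7 t 11.7833 w 80.4
shift [-0.1   0.02  2.57] turn 0.0
(array([415.27536249, 177.08285272]), np.float64(28.072369914408622)) 133.83190662801763
(array([497.05639857, 351.3779709 ]), np.float64(27.678899428137758))
```

>>> send_rows([
  [[-0.09,0.02,0.5,0,0.88],[0,0,0.8,0,0.88],[0,0,0.7,0,0.88],[0,0,0.4,0,0.88],[0,0,0.15,0,0.88]],
])

```text
time_s: 12.25
ee_pos: [495.2, 349.4, 81.7]
ee_rot: [-179.9, -0.3, -160.4]
force: [-0.3, -0.4, -0.2]
gripper_width: 80.1
gripper_force: 0.0
```

>>> send_rows([
  [[0,0,0,0,0.88],[0,0,0,0,0.3],[0,0,0,0,0.3],[0,0,0,0,0.3],[0,0,0,0,0.3]],
], squeeze=15)

```text
time_s: 12.67
ee_pos: [498.0, 352.6, 85.9]
ee_rot: [179.9, 0.2, -160.3]
force: [0.4, 1.0, 2.8]
gripper_width: 58.6
gripper_force: 15.0
```

>>> send_rows([
  [[0,0,0,0,0.3],[0,0,0,0,0.3]],
])

```text
time_s: 12.83
ee_pos: [498.1, 352.7, 85.8]
ee_rot: [180.0, 0.2, -160.3]
force: [-0.8, 0.1, 6.0]
gripper_width: 58.5
gripper_force: 15.0
```

>>> send_rows([
  [[0,0,-0.3,0,0.3],[0,0,-0.5,0,0.3],[0,0,-0.5,0,0.3],[0,0,-0.3,0,0.3],[0,0,0,0,0.3]],
])

```text
time_s: 13.25
ee_pos: [498.6, 352.8, 150.9]
ee_rot: [179.9, 0.3, -160.3]
force: [-0.1, -0.4, -2.3]
gripper_width: 58.3
gripper_force: 15.0
```

>>> send_rows([
  [[0.5,0,0,0,0.3],[0.8,-0.1,0,0,0.3],[0.9,-0.2,0,0,0.3],[0.8,-0.1,0,0,0.3],[0.33,0,0,0,0.3]],
])

```text
time_s: 13.67
ee_pos: [372.2, 288.6, 146.5]
ee_rot: [-179.9, -0.4, -160.3]
force: [-0.3, 0.3, -2.2]
gripper_width: 58.6
gripper_force: 15.0
```

>>> send_rows([
  [[0,0,0.2,0,0.3],[0,0,0.4,0,0.3],[0,0,0.4,0,0.3],[0,0,0.2,0,0.3],[0,0,0,0,0.3]],
])

```text
time_s: 14.08
ee_pos: [376.4, 291.2, 97.8]
ee_rot: [-179.9, -0.3, -160.3]
force: [-0.7, -0.0, -1.9]
gripper_width: 58.5
gripper_force: 15.0
```

>>> send_rows([
  [[0,0,0,0,0.3],[0,0,0,0,0.3],[0,0,0,0,0.3]],
])

```text
time_s: 14.33
ee_pos: [378.1, 292.5, 101.0]
ee_rot: [180.0, 0.1, -160.3]
force: [-0.4, 0.6, -1.1]
gripper_width: 58.6
gripper_force: 15.0
```

>>> send_rows([
  [[0,0,0.12,0,0.3],[0,0,0.06,0,0.3],[0,0,0,0,0.3]],
])

```text
time_s: 14.58
ee_pos: [377.0, 291.8, 92.7]
ee_rot: [-180.0, -0.0, -160.3]
force: [-0.1, -0.2, -1.5]
gripper_width: 58.5
gripper_force: 15.0
```

>>> send_rows([
  [[0,0,0.05,0,0.3],[0,0,0,0,0.3]],
])

```text
time_s: 14.75
ee_pos: [377.7, 292.3, 91.3]
ee_rot: [180.0, 0.1, -160.3]
force: [-0.5, 0.0, -1.4]
gripper_width: 58.7
gripper_force: 15.0
```

>>> send_rows([
  [[0,0,0.04,0,0.3],[0,0,0,0,0.3]],
])

```text
time_s: 14.92
ee_pos: [379.0, 293.2, 90.9]
ee_rot: [179.9, 0.3, -160.3]
force: [0.5, 1.1, 5.2]
gripper_width: 58.5
gripper_force: 15.0
```

>>> send_rows([
  [[0,0,0.02,0,0.3],[0,0,0,0,0.3]],
])

```text
time_s: 15.08
ee_pos: [379.5, 293.6, 90.7]
ee_rot: [179.9, 0.4, -160.3]
force: [1.1, 0.2, 8.7]
gripper_width: 58.5
gripper_force: 15.0
```

>>> send_rows([
  [[0,0,-0.06,0,0.3],[0,0,0,0,0.85],[0,0,0,0,0.85],[0,0,0,0,0.85],[0,0,0,0,0.85]],
])

```text
time_s: 15.5
ee_pos: [377.2, 291.9, 90.9]
ee_rot: [-180.0, -0.0, -160.3]
force: [-0.0, 0.5, -0.4]
gripper_width: 77.4
gripper_force: 0.0
```

>>> send_rows([
  [[0,0,-0.3,0,0.88],[0,0,-0.8,0,0.88],[0,0,-1,0,0.88],[0,0,-1,0,0.88],[0,0,-0.6,0,0.88]],
])

```text
time_s: 15.92
ee_pos: [378.3, 292.7, 243.1]
ee_rot: [179.9, 0.3, -160.3]
force: [1.0, 1.5, -0.6]
gripper_width: 80.1
gripper_force: 0.0
```

>>> send_rows([
  [[0,0,0,1,0.7],[0,0,0,1,0.7],[0,0,0,1,0.7],[0,0,0,1,0.7],[0,0,0,1,0.7]],
])

```text
time_s: 16.33
ee_pos: [377.1, 291.9, 238.9]
ee_rot: [-180.0, -0.0, 165.0]
force: [-0.4, -0.2, 0.0]
gripper_width: 64.1
gripper_force: 0.0
```

>>> send_rows([
  [[0,0,0,1,0.7],[0,0,0,1,0.7],[0,0,0,1,0.7],[0,0,0,1,0.7],[0,0,0,1,0.7]],
])

```text
time_s: 16.75
ee_pos: [377.1, 291.9, 238.8]
ee_rot: [-180.0, -0.0, 130.6]
force: [0.3, 0.2, -0.9]
gripper_width: 64.1
gripper_force: 0.0
```

>>> send_rows([
  [[0,0,0,1,0.7],[0,0,0,1,0.7],[0,0,0,1,0.7],[0,0,0,1,0.7],[0,0,0,1,0.7]],
])

```text
time_s: 17.17
ee_pos: [377.1, 291.9, 238.8]
ee_rot: [-180.0, 0.0, 96.2]
force: [0.5, 0.3, -0.6]
gripper_width: 63.9
gripper_force: 0.0
```

```bash
cat > m3.py <<'E'
from h import *
import sys
k=sys.argv[1]; C={}
for n in('top','scene'):
    f=grab(n,n+k+'.png'); C[n]=cloud(f)
    W=C[n]
    for nm,c in dict(A=(613,-159),B=(624,-352),C=(471,-161)).items():
        P=seg(W,0,158,175,c,75)
        if len(P)<30: print(n,nm,'none');continue
        P=seg(W,0,158,175,P.mean(0)[:2],50); 
        Z=np.median(P[:,2]); w,v=np.linalg.eigh(np.cov(P[:,:2].T)); print(n,nm,len(P),'z',Z.round(1),P.mean(0).round(1),rect(P),'ang',(np.degrees(np.arctan2(v[1,1],v[0,1]))%180).round(1))
E
python3 m3.py 3; python3 -c "
from h import *
go([(618,-159,270,90)])"
```

```text
top A 299 z 164.1 [ 612.3 -159.3  163.9] (array([ 613.5, -160.5]), array([32.2, 83. ]), 0.2) ang 89.8
top B 304 z 164.1 [ 658.2 -335.3  163.8] (array([ 658.9, -337.6]), array([82.5, 31.9]), 82.0) ang 81.3
top C 314 z 164.1 [ 470.1 -161.5  163.8] (array([ 470. , -161.4]), array([31.7, 81.6]), 7.0) ang 96.9
scene A 195 z 165.2 [ 616.2 -154.8  164.4] (array([ 613.3, -159.3]), array([34.6, 85.3]), 0.1) ang 92.7
scene B 168 z 164.7 [ 662.1 -331.6  164.2] (array([ 660. , -335.9]), array([87.9, 33.3]), 84.1) ang 84.3
scene C 174 z 164.6 [ 472.5 -156.5  164.2] (array([ 471.3, -160.2]), array([34.2, 84.3]), 7.6) ang 98.8
now [377.2 291.9 238.9] 96.6 t 17.2667 w 64.0
shift [-11.89   4.69  -0.78] turn 0.96
```

View pics/scene3.png

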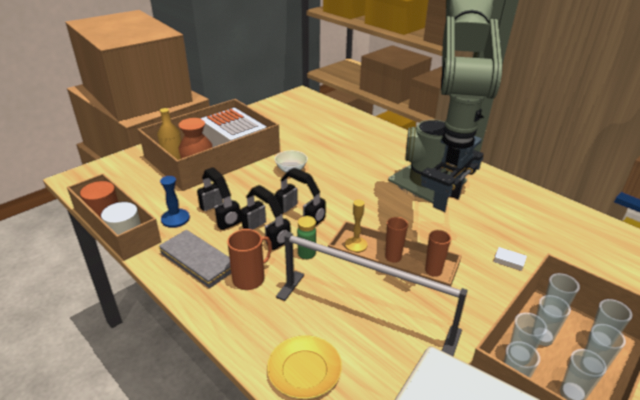

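All three objects stand in the tray: candlestick at (357,225), beakers at (396,240) and (437,254). One headset, B, has been knocked to about (659,-337). I'll take headset C first.

```bash
python3 -c "
from h import *
go([(470.4,-161,240,97),(470.4,-161,143,97)])"
```

```text
now [377.2 291.9 238.9] 96.6 t 17.2667 w 64.0
shift [-11.52   1.02  -0.03] turn -0.06
shift [0.   0.   2.42] turn -0.0
```

>>> send_rows([
  [[-0.7,0.06,0,-0.06,0.7],[-0.8,0.07,0,0,0.7],[-0.8,0.07,0,0,0.7],[-0.8,0.07,0,0,0.7],[-0.8,0.07,0,0,0.7]],
])

```text
time_s: 17.68
ee_pos: [409.5, 137.4, 239.0]
ee_rot: [-180.0, 0.0, 97.2]
force: [0.5, -0.0, 0.3]
gripper_width: 63.7
gripper_force: 0.0
```

>>> send_rows([
  [[-0.8,0.07,0,0,0.7],[-0.8,0.07,0,0,0.7],[-0.8,0.07,0,0,0.7],[-0.8,0.07,0,0,0.7],[-0.8,0.07,0,0,0.7]],
])

```text
time_s: 18.1
ee_pos: [442.9, -19.9, 239.1]
ee_rot: [180.0, -0.0, 97.2]
force: [0.0, 0.2, 0.5]
gripper_width: 64.0
gripper_force: 0.0
```

>>> send_rows([
  [[-0.8,0.07,0,0,0.7],[-0.8,0.07,0,0,0.7],[-0.8,0.07,0,0,0.7],[-0.8,0.07,0,0,0.7],[-0.42,0.05,0,0,0.7]],
])

```text
time_s: 18.52
ee_pos: [474.1, -163.6, 238.9]
ee_rot: [-180.0, 0.1, 97.1]
force: [-0.8, -1.2, -0.1]
gripper_width: 63.9
gripper_force: 0.0
```

>>> send_rows([
  [[0,0,0,0,0.7],[0,0,0,0,0.7],[0,0,0,0,0.7],[0,0,0,0,0.7],[0,0,0,0,0.7]],
])

```text
time_s: 18.93
ee_pos: [473.5, -159.3, 239.2]
ee_rot: [180.0, -0.0, 97.1]
force: [-0.5, 0.6, 0.8]
gripper_width: 63.7
gripper_force: 0.0
```

```bash
cat > w.py <<'E'
from h import *
import sys
c=np.array([float(sys.argv[1]),float(sys.argv[2])]); s=env.state(); print(s['ee_pos'].round(1),s['ee_rot'].round(1),s['time_s'])
f=grab('wrist','w%s.png'%sys.argv[3]); W=cloud(f); P=seg(W,0,156,175,c,60)
print(len(P),'z',np.percentile(P[:,2],[10,50,90]).round(1),P.mean(0).round(1),rect(P)) if len(P) else print('none')
E
python3 w.py 470 -161 C; python3 -c "
from h import *
go([(470.4,-161,143,97)])"
```

```text
[ 473.5 -159.3  239.2] [180.   -0.   97.1] 18.9333
2956 z [160.1 164.5 165.7] [ 468.  -157.   163.6] (array([ 468.4, -161.3]), array([31.9, 84.4]), 7.3)
now [ 473.6 -159.4  239.3] 97.1 t 18.9833 w 63.6
shift [-0.03 -0.08  2.41] turn 0.02
```

View pics/wC.png

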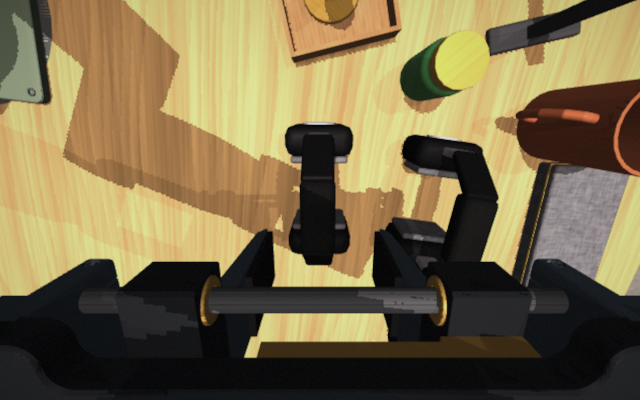

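The wrist view shows headset C's band across pixels (318,190), aligned between the fingers.

>>> send_rows([
  [[-0.03,-0.08,0.5,0,0.7],[0,0,0.7,0,0.7],[0,0,0.6,0,0.7],[0,0,0.4,0,0.7],[0,0,0.2,0,0.7]],
])

```text
time_s: 19.4
ee_pos: [469.3, -160.8, 141.1]
ee_rot: [-179.8, -0.1, 97.1]
force: [-0.7, -0.2, 0.0]
gripper_width: 63.6
gripper_force: 0.0
```

>>> send_rows([
  [[0,0,0,0,0.7],[0,0,0,0,0.2],[0,0,0,0,0],[0,0,0,0,0],[0,0,0,0,0]],
], squeeze=30)

```text
time_s: 19.82
ee_pos: [471.3, -162.2, 144.2]
ee_rot: [179.9, 0.1, 97.0]
force: [0.3, 0.4, -0.6]
gripper_width: 39.8
gripper_force: 0.0
```

>>> send_rows([
  [[0,0,0,0,0],[0,0,0,0,0],[0,0,0,0,0]],
])

```text
time_s: 20.07
ee_pos: [470.8, -162.1, 143.7]
ee_rot: [180.0, 0.0, 97.0]
force: [-0.8, 0.3, 3.4]
gripper_width: 31.9
gripper_force: 29.9
```

>>> send_rows([
  [[0,0,-0.4,0,0],[0,0,-0.7,0,0],[0,0,-0.8,0,0],[0,0,-0.8,0,0],[0,0,-0.8,0,0]],
])

```text
time_s: 20.48
ee_pos: [470.2, -161.8, 284.0]
ee_rot: [-179.9, -0.0, 97.0]
force: [0.9, 0.5, -2.0]
gripper_width: 31.4
gripper_force: 29.9
```

>>> send_rows([
  [[0,0,-0.8,0,0],[0,0,-0.6,0,0],[0,0,-0.36,0.4,0],[0,0,0,0.8,0],[0,0,0,0.9,0]],
])

```text
time_s: 20.9
ee_pos: [470.9, -162.1, 354.3]
ee_rot: [179.9, 0.0, 82.3]
force: [1.3, 0.5, -2.9]
gripper_width: 31.8
gripper_force: 29.9
```

>>> send_rows([
  [[0,0,0,0.9,0],[0,0,0,0.9,0],[0,0,0,0.9,0],[0,0,0,0.9,0],[0,0,0,0.9,0]],
])

```text
time_s: 21.32
ee_pos: [470.4, -161.9, 352.8]
ee_rot: [-179.9, 0.0, 51.3]
force: [0.2, -0.0, -3.3]
gripper_width: 31.8
gripper_force: 29.9
```

>>> send_rows([
  [[0,0,0,0.9,0],[0,0,0,0.9,0],[0,0,0,0.9,0],[0,0,0,0.9,0],[0,0,0,0.9,0]],
])

```text
time_s: 21.73
ee_pos: [470.5, -161.9, 352.8]
ee_rot: [-179.9, 0.1, 20.4]
force: [0.8, 0.9, -2.7]
gripper_width: 31.6
gripper_force: 29.9
```

```bash
python3 -c "
from h import *
go([(596.4,363,350,19.7)])
env.grab_frame('scene')
go([(596.4,363,350,19.7)])"
```

```text
now [ 470.5 -161.9  352.8] 20.4 t 21.7333 w 31.6
shift [  7.52 -11.21   0.07] turn 0.1
now [ 470.5 -162.   352.8] 20.2 t 21.7833 w 32.0
shift [  7.48 -11.23   0.07] turn 0.07
```

>>> send_rows([
  [[0.25,-0.35,0,0.08,0],[0.4,-0.6,0,0,0],[0.48,-0.72,0,0,0],[0.48,-0.72,0,0,0],[0.48,-0.72,0,0,0]],
])

```text
time_s: 22.2
ee_pos: [506.2, -15.0, 353.1]
ee_rot: [-180.0, 0.0, 20.2]
force: [0.7, 0.2, -2.3]
gripper_width: 31.7
gripper_force: 30.0
```

>>> send_rows([
  [[0.48,-0.72,0,0,0],[0.48,-0.72,0,0,0],[0.48,-0.72,0,0,0],[0.48,-0.72,0,0,0],[0.48,-0.72,0,0,0]],
])

```text
time_s: 22.62
ee_pos: [546.8, 153.5, 353.0]
ee_rot: [-180.0, 0.1, 20.3]
force: [0.8, -0.3, -3.0]
gripper_width: 31.9
gripper_force: 30.0
```

>>> send_rows([
  [[0.48,-0.72,0,0,0],[0.48,-0.72,0,0,0],[0.48,-0.72,0,0,0],[0.48,-0.72,0,0,0],[0.48,-0.72,0,0,0]],
])

```text
time_s: 23.03
ee_pos: [587.4, 321.8, 352.7]
ee_rot: [180.0, 0.1, 20.3]
force: [0.9, -0.0, -1.2]
gripper_width: 32.0
gripper_force: 30.0
```

>>> send_rows([
  [[0.39,-0.6,0,0,0],[0.2,-0.32,0,0,0],[0,0,0,0,0],[0,0,0,0,0],[0,0,0,0,0]],
])

```text
time_s: 23.45
ee_pos: [596.8, 361.9, 353.1]
ee_rot: [180.0, 0.1, 20.2]
force: [0.1, -0.4, -2.5]
gripper_width: 31.6
gripper_force: 30.0
```

```bash
cat > r.py <<'E'
from h import *
import sys
x,y=float(sys.argv[1]),float(sys.argv[2])
f=grab('scene','s%s.png'%sys.argv[3]); W=cloud(f)
go([(x,y,186,19.7)])
s=env.state();e=s['ee_pos'][:2];R=np.array([631.8,264.1]);print('TCP n,l',((e-R)@N).round(1),((e-R)@L).round(1))
# held headset in rail axes, cups (below the pad)
n=(W[...,:2]-R)@N;l=(W[...,:2]-R)@L;z=W[...,2];le=(e-R)@L;zz=s['ee_pos'][2]
m=(abs(l-le)<60)&(abs(n-(e-R)@N)<120)&(z>zz-150)&(z<zz-25); print('cups n',np.percentile(n[m],[1,99]).round(1),'l',np.percentile(l[m],[1,99]).round(1),'zmin',np.percentile(z[m],1).round(1),m.sum())
E
python3 r.py 596.4 363 4
```

```text
now [596.9 361.6 353.6] 20.1 t 23.5 w 31.9
shift [ 0.   -0.04  4.19] turn 0.06
TCP n,l 0.0 103.6
cups n [-67.   82.9] l [ 67.9 142.4] zmin 216.6 2087
```

View pics/s4.png

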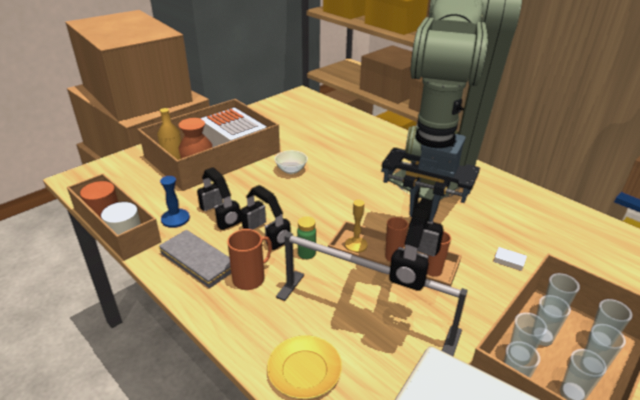

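Headset C is held level above the bar at about pixel (415,265). Now I'll lower it.

>>> send_rows([
  [[0,-0.04,0.4,0.06,0],[0,0,0.6,0,0],[0,0,0.7,0,0],[0,0,0.7,0,0],[0,0,0.6,0,0]],
])

```text
time_s: 23.92
ee_pos: [595.9, 362.4, 232.5]
ee_rot: [180.0, 0.0, 19.7]
force: [0.9, 0.5, -2.8]
gripper_width: 31.8
gripper_force: 30.0
```

>>> send_rows([
  [[0,0,0.5,0,0],[0,0,0.3,0,0],[0,0,0.1,0,0],[0,0,0,0,0],[0,0,0,0,0]],
])

```text
time_s: 24.33
ee_pos: [596.9, 363.8, 198.9]
ee_rot: [-180.0, -0.1, 19.7]
force: [0.0, 0.6, -2.1]
gripper_width: 31.7
gripper_force: 30.0
```

>>> send_rows([
  [[0,0,0.06,0,0],[0,0,0,0,0],[0,0,0,0,0]],
])

```text
time_s: 24.58
ee_pos: [596.6, 364.3, 196.0]
ee_rot: [-180.0, -0.1, 19.7]
force: [0.3, -0.2, -2.7]
gripper_width: 31.6
gripper_force: 30.0
```

>>> send_rows([
  [[0,0,0.06,0,0],[0,0,0,0,0]],
])

```text
time_s: 24.75
ee_pos: [596.3, 364.3, 192.6]
ee_rot: [-180.0, 0.0, 19.7]
force: [0.6, 0.2, -3.2]
gripper_width: 31.6
gripper_force: 30.0
```

>>> send_rows([
  [[0,0,0.05,0,0],[0,0,0,0,0]],
])

```text
time_s: 24.92
ee_pos: [596.2, 364.2, 190.3]
ee_rot: [180.0, 0.0, 19.7]
force: [-0.2, -0.1, -2.1]
gripper_width: 31.9
gripper_force: 30.0
```

>>> send_rows([
  [[0,0,0.05,0,0],[0,0,0,0,0]],
])

```text
time_s: 25.08
ee_pos: [596.2, 364.2, 188.3]
ee_rot: [180.0, 0.0, 19.7]
force: [0.2, -0.3, -2.6]
gripper_width: 31.6
gripper_force: 30.0
```

>>> send_rows([
  [[0,0,0.05,0,0],[0,0,0,0,0]],
])

```text
time_s: 25.25
ee_pos: [596.2, 364.2, 186.3]
ee_rot: [180.0, 0.0, 19.7]
force: [-1.0, 1.0, -3.1]
gripper_width: 31.8
gripper_force: 30.0
```

>>> send_rows([
  [[0,0,0.04,0,0],[0,0,0,0,0]],
])

```text
time_s: 25.42
ee_pos: [596.3, 364.2, 184.8]
ee_rot: [180.0, 0.0, 19.7]
force: [-0.1, -0.7, -1.9]
gripper_width: 31.6
gripper_force: 30.0
```

>>> send_rows([
  [[0,0,0.02,0,0],[0,0,0,0,0]],
])

```text
time_s: 25.58
ee_pos: [596.4, 364.3, 184.5]
ee_rot: [-180.0, -0.0, 19.7]
force: [0.1, -0.3, -2.5]
gripper_width: 32.0
gripper_force: 30.0
```

>>> send_rows([
  [[0,0,0.02,0,0],[0,0,0,0,0]],
])

```text
time_s: 25.75
ee_pos: [596.5, 364.3, 184.3]
ee_rot: [-180.0, -0.0, 19.7]
force: [-1.0, 0.3, 1.1]
gripper_width: 32.1
gripper_force: 30.0
```

>>> send_rows([
  [[0,0,0.02,0,0],[0,0,0,0,0]],
])

```text
time_s: 25.92
ee_pos: [596.5, 364.3, 184.3]
ee_rot: [-180.0, -0.1, 19.7]
force: [-1.5, -1.1, 4.5]
gripper_width: 32.0
gripper_force: 30.0
```

```bash
python3 r.py 596.4 363 5
```

```text
now [596.4 364.3 184.3] 19.7 t 25.9667 w 31.8
shift [-0.01  0.03 -0.04] turn 0.0
TCP n,l 0.5 106.3
cups n [-65.4  83.8] l [ 69.7 144.6] zmin 49.8 1539
```

>>> send_rows([
  [[0,0,-0.03,0,0],[0,0,0,0,0.45],[0,0,0,0,0.6],[0,0,0,0,0.6],[0,0,0,0,0.6]],
])

```text
time_s: 26.38
ee_pos: [596.5, 364.3, 183.7]
ee_rot: [-180.0, 0.0, 19.7]
force: [0.3, 0.6, -1.2]
gripper_width: 53.4
gripper_force: 0.0
```

>>> send_rows([
  [[0,0,-0.2,0,0.6],[0,0,-0.4,0,0.6],[0,0,-0.6,0,0.6],[0,0,-0.8,0,0.6],[0,0,-0.2,0,0.7]],
])

```text
time_s: 26.8
ee_pos: [598.0, 365.3, 278.1]
ee_rot: [-179.9, -0.5, 19.7]
force: [1.0, -0.2, 0.8]
gripper_width: 59.1
gripper_force: 0.0
```

```bash
python3 m3.py 6; python3 -c "
from h import *
go([(613.3,-160,260,89.7)])"
```

```text
top A 299 z 164.3 [ 612.1 -159.9  164.1] (array([ 613.6, -160.6]), array([32.5, 83.1]), 0.8) ang 89.8
top B 298 z 164.5 [ 658.  -336.   164.2] (array([ 659.2, -336. ]), array([84.6, 32.3]), 83.2) ang 83.0
top C none
scene A 194 z 164.7 [ 616.2 -155.2  164.2] (array([ 613.5, -159.5]), array([81.4, 32.7]), 87.6) ang 91.3
scene B 170 z 164.8 [ 662.1 -329.4  164.4] (array([ 660. , -329.9]), array([91.8, 32.9]), 86.5) ang 84.4
scene C none
now [597.4 364.9 275.2] 19.7 t 26.9 w 63.5
shift [-4.05 12.49  0.38] turn -10.18
```

View pics/scene6.png

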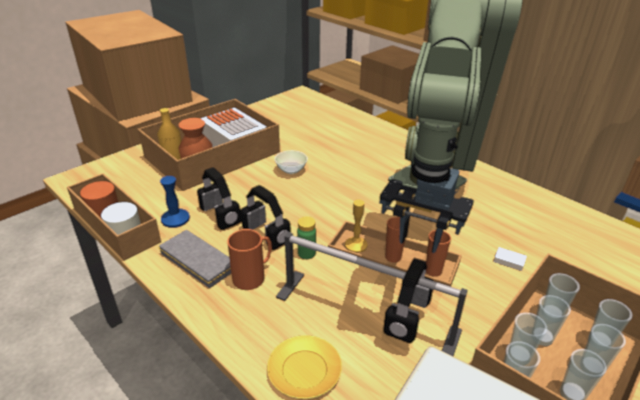

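Headset C hangs over the bar at about (410,300), with a cup on either side. On to headset A.

>>> send_rows([
  [[-0.25,0.77,0.025,0,0.7],[-0.25,0.77,0.025,0,0.7],[-0.25,0.77,0.025,0,0.7],[-0.25,0.77,0.025,0,0.7],[-0.25,0.77,0.025,0,0.7]],
])

```text
time_s: 27.32
ee_pos: [600.2, 200.8, 264.8]
ee_rot: [-180.0, 0.2, 19.7]
force: [0.3, -0.6, -0.2]
gripper_width: 63.9
gripper_force: 0.0
```

>>> send_rows([
  [[-0.25,0.77,0.025,0,0.7],[-0.25,0.77,0.025,0,0.7],[-0.25,0.77,0.025,0,0.7],[-0.25,0.77,0.025,0,0.7],[-0.25,0.77,0.025,0,0.7]],
])

```text
time_s: 27.73
ee_pos: [605.0, 39.0, 260.0]
ee_rot: [-179.9, 0.2, 19.7]
force: [0.8, -0.8, -0.6]
gripper_width: 63.9
gripper_force: 0.0
```

>>> send_rows([
  [[-0.25,0.77,0.025,0,0.7],[-0.25,0.77,0.025,0,0.7],[-0.25,0.77,0.025,0,0.7],[-0.25,0.77,0.025,0,0.7],[-0.25,0.77,0.025,0,0.7]],
])

```text
time_s: 28.15
ee_pos: [609.9, -122.7, 255.0]
ee_rot: [-179.9, 0.2, 19.7]
force: [1.0, 0.2, -0.5]
gripper_width: 63.8
gripper_force: 0.0
```

>>> send_rows([
  [[-0.2,0.6,0,0,0.7],[-0.1,0.34,0,0,0.7],[0,0,0,-0.8,0.7],[0,0,0,-0.9,0.7],[0,0,0,-1,0.7]],
])

```text
time_s: 28.57
ee_pos: [611.8, -160.5, 255.4]
ee_rot: [-179.9, 0.1, 38.6]
force: [-0.3, 0.1, 0.2]
gripper_width: 63.5
gripper_force: 0.0
```

>>> send_rows([
  [[0,0,0,-1,0.7],[0,0,0,-1,0.7],[0,0,0,-1,0.7],[0,0,0,-1,0.7],[0,0,0,-1,0.7]],
])

```text
time_s: 28.98
ee_pos: [611.9, -159.7, 255.6]
ee_rot: [-179.9, -0.0, 73.0]
force: [-0.2, -0.1, 0.3]
gripper_width: 64.0
gripper_force: 0.0
```

>>> send_rows([
  [[0,0,0,-1,0.7],[0,0,0,-1,0.7],[0,0,0,-0.48,0.7],[0,0,0,0,0.7]],
])

```text
time_s: 29.32
ee_pos: [611.9, -159.8, 255.7]
ee_rot: [-179.9, -0.1, 89.8]
force: [-0.7, 0.1, 0.3]
gripper_width: 63.5
gripper_force: 0.0
```

```bash
python3 w.py 613 -160 A; python3 -c "
from h import *
go([(613,-160,143.5,89.8)])"
```

```text
[ 611.9 -159.8  255.7] [-1.799e+02 -1.000e-01  8.980e+01] 29.3167
2662 z [160.  164.5 165.7] [ 611.7 -156.1  163.6] (array([ 611.7, -159.2]), array([84.4, 32. ]), 89.0)
now [ 612.  -159.9  255.9] 89.7 t 29.3667 w 63.8
shift [-0.    0.02  2.81] turn -0.02
```

>>> send_rows([
  [[0,0.02,0.6,0,0.7],[0,0,0.8,0,0.7],[0,0,0.7,0,0.7],[0,0,0.5,0,0.7],[0,0,0.2,0,0.7]],
])

```text
time_s: 29.78
ee_pos: [610.9, -159.7, 140.8]
ee_rot: [-179.6, -0.1, 89.6]
force: [-1.0, 0.3, -1.6]
gripper_width: 63.6
gripper_force: 0.0
```

>>> send_rows([
  [[0,0,0,0,0.7],[0,0,0,0,0.2],[0,0,0,0,0],[0,0,0,0,0],[0,0,0,0,0]],
], squeeze=30)

```text
time_s: 30.2
ee_pos: [613.9, -160.9, 146.4]
ee_rot: [179.8, 0.0, 89.7]
force: [-0.7, 0.5, 0.6]
gripper_width: 39.9
gripper_force: 0.0
```

>>> send_rows([
  [[0,0,0,0,0],[0,0,0,0,0],[0,0,0,0,0]],
])

```text
time_s: 30.45
ee_pos: [613.4, -160.8, 145.8]
ee_rot: [179.9, 0.0, 89.7]
force: [-0.1, 0.3, 3.5]
gripper_width: 32.1
gripper_force: 29.9
```

>>> send_rows([
  [[0,0,-0.4,0,0],[0,0,-0.7,0,0],[0,0,-0.8,0,0],[0,0,-0.8,0,0],[0,0,-0.8,0,0]],
])

```text
time_s: 30.87
ee_pos: [612.6, -160.6, 285.6]
ee_rot: [-179.9, -0.0, 89.7]
force: [1.1, -0.4, -2.1]
gripper_width: 31.9
gripper_force: 29.9
```

>>> send_rows([
  [[0,0,-0.8,0,0],[0,0,-0.6,0,0],[0,0,-0.36,0.4,0],[0,0,0,0.8,0],[0,0,0,0.9,0]],
])

```text
time_s: 31.28
ee_pos: [613.4, -160.8, 356.2]
ee_rot: [179.9, -0.0, 75.0]
force: [-0.9, -0.1, -2.0]
gripper_width: 31.9
gripper_force: 29.9
```

>>> send_rows([
  [[0,0,0,0.9,0],[0,0,0,0.9,0],[0,0,0,0.9,0],[0,0,0,0.9,0],[0,0,0,0.9,0]],
])

```text
time_s: 31.7
ee_pos: [613.0, -160.7, 354.5]
ee_rot: [-179.9, 0.0, 44.0]
force: [0.3, 0.2, -2.5]
gripper_width: 31.7
gripper_force: 29.9
```

>>> send_rows([
  [[0,0,0,0.9,0],[0,0,0,0.9,0],[0,0,0,0.9,0],[0,0,0,0.8,0],[0,0,0,0,0]],
])

```text
time_s: 32.12
ee_pos: [613.0, -160.7, 354.5]
ee_rot: [-179.9, 0.1, 20.2]
force: [1.3, 0.7, -2.6]
gripper_width: 32.0
gripper_force: 29.9
```

```bash
python3 -c "
from h import *
go([(631.8,264.1,350,19.7)])"
```

```text
now [ 613.  -160.7  354.5] 20.2 t 32.1167 w 32.0
shift [ 4.1  -9.81  0.11] turn 0.07
```

>>> send_rows([
  [[0.12,-0.3,0,0.07,0],[0.24,-0.57,0,0,0],[0.31,-0.75,0,0,0],[0.31,-0.75,0,0,0],[0.31,-0.75,0,0,0]],
])

```text
time_s: 32.53
ee_pos: [619.1, -24.7, 354.8]
ee_rot: [-180.0, 0.0, 19.9]
force: [0.4, -0.3, -2.3]
gripper_width: 31.8
gripper_force: 29.9
```

>>> send_rows([
  [[0.31,-0.75,0,0,0],[0.31,-0.75,0,0,0],[0.31,-0.75,0,0,0],[0.31,-0.75,0,0,0],[0.31,-0.75,0,0,0]],
])

```text
time_s: 32.95
ee_pos: [626.7, 137.9, 354.9]
ee_rot: [-180.0, 0.0, 19.9]
force: [0.5, 0.3, -2.8]
gripper_width: 31.9
gripper_force: 29.9
```

>>> send_rows([
  [[0.31,-0.75,0,0,0],[0.31,-0.75,0,0,0],[0.31,-0.7,0,0,0],[0.22,-0.5,0,0,0],[0.11,-0.24,0,0,0]],
])

```text
time_s: 33.37
ee_pos: [634.2, 267.3, 354.1]
ee_rot: [-179.9, 0.1, 20.1]
force: [-0.5, -0.5, -2.5]
gripper_width: 31.8
gripper_force: 29.9
```

>>> send_rows([
  [[0,0,0,0,0],[0,0,0,0,0],[0,0,0,0,0]],
])

```text
time_s: 33.62
ee_pos: [634.7, 262.4, 355.4]
ee_rot: [179.9, 0.0, 19.7]
force: [-0.1, -0.4, -1.4]
gripper_width: 31.7
gripper_force: 29.9
```

```bash
python3 r.py 631.8 264.1 7
```

```text
now [634.7 262.3 355.6] 19.7 t 33.6667 w 31.9
shift [-0.05 -0.07  4.24] turn 0.0
TCP n,l 2.2 -2.7
cups n [-66.  85.] l [-36.7  36.4] zmin 217.5 2201
```

>>> send_rows([
  [[-0.05,-0.06,0.4,0,0],[0,0,0.6,0,0],[0,0,0.7,0,0],[0,0,0.7,0,0],[0,0,0.6,0,0]],
])

```text
time_s: 34.08
ee_pos: [631.5, 263.6, 234.1]
ee_rot: [180.0, 0.0, 19.7]
force: [0.1, 0.6, -2.4]
gripper_width: 31.6
gripper_force: 29.9
```

>>> send_rows([
  [[0,0,0.5,0,0],[0,0,0.3,0,0],[0,0,0.2,0,0],[0,0,0.08,0,0],[0,0,0,0,0]],
])

```text
time_s: 34.5
ee_pos: [632.0, 264.7, 192.1]
ee_rot: [180.0, 0.0, 19.7]
force: [0.2, -1.0, -2.2]
gripper_width: 31.8
gripper_force: 29.9
```

>>> send_rows([
  [[0,0,0,0,0],[0,0,0.04,0,0],[0,0,0,0,0]],
])

```text
time_s: 34.75
ee_pos: [632.3, 265.7, 191.5]
ee_rot: [-180.0, -0.1, 19.8]
force: [0.8, 0.0, -2.8]
gripper_width: 32.1
gripper_force: 29.9
```

>>> send_rows([
  [[0,0,0.04,0,0],[0,0,0,0,0]],
])

```text
time_s: 34.92
ee_pos: [631.9, 265.7, 189.1]
ee_rot: [-180.0, -0.0, 19.8]
force: [-0.4, -0.0, -2.2]
gripper_width: 31.6
gripper_force: 29.9
```

>>> send_rows([
  [[0,0,0.03,0,0],[0,0,0,0,0]],
])

```text
time_s: 35.08
ee_pos: [631.8, 265.6, 187.5]
ee_rot: [-180.0, 0.0, 19.8]
force: [0.1, 1.0, -2.9]
gripper_width: 31.9
gripper_force: 29.9
```

>>> send_rows([
  [[0,0,0.025,0,0],[0,0,0,0,0]],
])

```text
time_s: 35.25
ee_pos: [631.9, 265.7, 186.7]
ee_rot: [-180.0, -0.0, 19.8]
force: [1.0, 0.1, -1.7]
gripper_width: 31.6
gripper_force: 29.9
```

>>> send_rows([
  [[0,0,0.025,0,0],[0,0,0,0,0]],
])

```text
time_s: 35.42
ee_pos: [632.0, 265.7, 186.5]
ee_rot: [-180.0, -0.0, 19.8]
force: [-1.4, -0.2, 2.6]
gripper_width: 32.0
gripper_force: 29.9
```

Contact at 186.5, as predicted. Releasing.

>>> send_rows([
  [[0,0,-0.01,0,0],[0,0,0,0,0.45],[0,0,0,0,0.6],[0,0,0,0,0.6],[0,0,0,0,0.6]],
])

```text
time_s: 35.83
ee_pos: [632.0, 265.7, 186.1]
ee_rot: [-180.0, -0.0, 19.8]
force: [0.2, 0.5, 0.3]
gripper_width: 54.0
gripper_force: 0.0
```

>>> send_rows([
  [[0,0,-0.2,0,0.6],[0,0,-0.4,0,0.6],[0,0,-0.6,0,0.6],[0,0,-0.8,0,0.6],[0,0,-0.2,0,0.7]],
])

```text
time_s: 36.25
ee_pos: [633.7, 266.3, 280.3]
ee_rot: [-180.0, -0.5, 19.8]
force: [0.9, 0.3, 1.6]
gripper_width: 59.0
gripper_force: 0.0
```

```bash
python3 m3.py 8; python3 -c "
from h import *
go([(658.6,-336,260,82.5)])"
```

```text
top A none
top B 302 z 164.4 [ 658.2 -336.1  164.1] (array([ 658.8, -336.8]), array([82.5, 32.3]), 81.8) ang 82.6
top C none
scene A none
scene B 168 z 164.5 [ 661.7 -330.5  164.1] (array([ 659.3, -331.9]), array([84.7, 32.3]), 81.2) ang 84.8
scene C none
now [633.  266.  277.4] 19.8 t 36.35 w 63.2
shift [-4.49 14.38  0.44] turn -9.12
```

View pics/scene8.png

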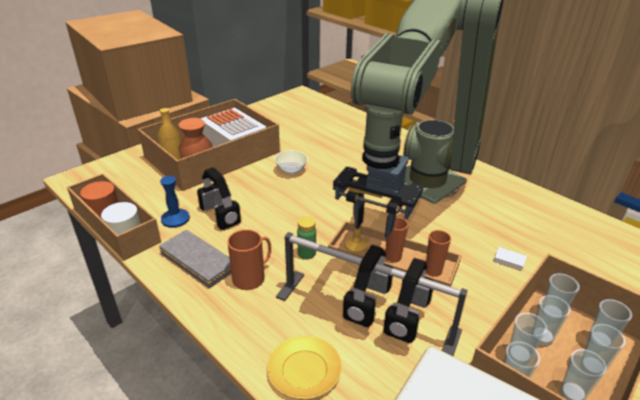

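Two headsets hang side by side, at about (365,290) and (408,300). Now headset B.

>>> send_rows([
  [[-0.24,0.77,0.025,0,0.7],[-0.24,0.77,0.025,0,0.7],[-0.24,0.77,0.025,0,0.7],[-0.24,0.77,0.025,0,0.7],[-0.24,0.77,0.025,0,0.7]],
])

```text
time_s: 36.77
ee_pos: [637.9, 103.0, 267.1]
ee_rot: [-180.0, 0.2, 19.8]
force: [-0.2, -0.5, -0.2]
gripper_width: 63.7
gripper_force: 0.0
```

>>> send_rows([
  [[-0.24,0.77,0.025,0,0.7],[-0.24,0.77,0.025,0,0.7],[-0.24,0.77,0.025,0,0.7],[-0.24,0.77,0.025,0,0.7],[-0.24,0.77,0.025,0,0.7]],
])

```text
time_s: 37.18
ee_pos: [644.8, -58.2, 262.1]
ee_rot: [-179.9, 0.2, 19.8]
force: [0.9, 0.4, -0.2]
gripper_width: 63.7
gripper_force: 0.0
```

>>> send_rows([
  [[-0.24,0.77,0.025,0,0.7],[-0.24,0.77,0.025,0,0.7],[-0.24,0.77,0.025,0,0.7],[-0.24,0.77,0.025,0,0.7],[-0.24,0.77,0.025,0,0.7]],
])

```text
time_s: 37.6
ee_pos: [651.8, -219.2, 257.0]
ee_rot: [-179.9, 0.1, 19.8]
force: [0.2, 0.0, 0.5]
gripper_width: 63.6
gripper_force: 0.0
```

>>> send_rows([
  [[-0.24,0.77,0.025,0,0.7],[-0.24,0.77,0.025,0,0.7],[-0.2,0.6,0,0,0.7],[-0.13,0.45,0,0,0.7],[-0.08,0.24,0,0,0.7]],
])

```text
time_s: 38.02
ee_pos: [656.5, -338.9, 254.4]
ee_rot: [-179.9, 0.2, 19.6]
force: [-0.3, 0.1, -0.7]
gripper_width: 64.1
gripper_force: 0.0
```

>>> send_rows([
  [[0,0,0,-0.9,0.7],[0,0,0,-0.95,0.7],[0,0,0,-0.95,0.7],[0,0,0,-0.95,0.7],[0,0,0,-0.95,0.7]],
])

```text
time_s: 38.43
ee_pos: [657.2, -335.4, 255.7]
ee_rot: [-179.8, -0.0, 52.5]
force: [0.6, 0.6, -0.1]
gripper_width: 63.8
gripper_force: 0.0
```

>>> send_rows([
  [[0,0,0,-0.95,0.7],[0,0,0,-0.95,0.7],[0,0,0,-0.95,0.7],[0,0,0,-0.95,0.7],[0,0,0,-0.62,0.7]],
])

```text
time_s: 38.85
ee_pos: [657.2, -335.3, 255.7]
ee_rot: [-179.9, -0.1, 82.8]
force: [-0.4, 0.5, -0.0]
gripper_width: 64.0
gripper_force: 0.0
```

>>> send_rows([
  [[0,0,0,0,0.7],[0,0,0,0,0.7]],
])

```text
time_s: 39.02
ee_pos: [657.4, -335.6, 256.2]
ee_rot: [-179.9, -0.1, 82.4]
force: [-0.1, 0.0, -0.7]
gripper_width: 64.1
gripper_force: 0.0
```

```bash
python3 w.py 658 -336 B; python3 -c "
from h import *
go([(658.4,-336,143.5,82.5)])"
```

```text
[ 657.4 -335.6  256.2] [-1.799e+02 -1.000e-01  8.240e+01] 39.0167
2653 z [160.  164.5 165.8] [ 657.7 -333.5  163.6] (array([ 657.1, -336.5]), array([83.4, 31.9]), 83.3)
now [ 657.4 -335.8  256.3] 82.4 t 39.0667 w 63.8
shift [-0.    0.03  2.82] turn -0.01
```

>>> send_rows([
  [[0,0.02,0.6,-0.05,0.7],[0,0,0.8,0,0.7],[0,0,0.7,0,0.7],[0,0,0.5,0,0.7],[0,0,0.24,0,0.7]],
])

```text
time_s: 39.48
ee_pos: [656.6, -335.3, 139.4]
ee_rot: [-179.6, -0.1, 82.8]
force: [0.5, -0.4, -0.4]
gripper_width: 63.8
gripper_force: 0.0
```

>>> send_rows([
  [[0,0,0,0,0.7],[0,0,0,0,0.2],[0,0,0,0,0],[0,0,0,0,0],[0,0,0,0,0]],
], squeeze=30)

```text
time_s: 39.9
ee_pos: [659.1, -336.9, 145.3]
ee_rot: [179.8, 0.1, 82.8]
force: [-0.2, 0.4, 0.8]
gripper_width: 40.4
gripper_force: 0.0
```

>>> send_rows([
  [[0,0,0,0,0],[0,0,0,0,0],[0,0,0,0,0]],
])

```text
time_s: 40.15
ee_pos: [658.5, -336.7, 144.6]
ee_rot: [179.9, 0.0, 82.8]
force: [-1.5, 0.6, 3.4]
gripper_width: 32.1
gripper_force: 30.0
```

>>> send_rows([
  [[0,0,-0.4,0,0],[0,0,-0.7,0,0],[0,0,-0.8,0,0],[0,0,-0.8,0,0],[0,0,-0.8,0,0]],
])

```text
time_s: 40.57
ee_pos: [657.9, -336.2, 283.5]
ee_rot: [-179.9, -0.1, 82.8]
force: [0.5, -0.6, -3.5]
gripper_width: 31.9
gripper_force: 30.0
```

>>> send_rows([
  [[0,0,-0.8,0,0],[0,0,-0.6,0,0],[0,0,-0.36,0.4,0],[0,0,0,0.8,0],[0,0,0,0.9,0]],
])

```text
time_s: 40.98
ee_pos: [658.6, -336.6, 354.4]
ee_rot: [179.9, -0.0, 68.1]
force: [-0.1, -0.0, -2.9]
gripper_width: 31.9
gripper_force: 30.0
```

>>> send_rows([
  [[0,0,0,0.9,0],[0,0,0,0.9,0],[0,0,0,0.9,0],[0,0,0,0.9,0],[0,0,0,0.9,0]],
])

```text
time_s: 41.4
ee_pos: [658.3, -336.4, 352.4]
ee_rot: [-179.9, 0.0, 37.1]
force: [0.5, -0.0, -3.1]
gripper_width: 31.7
gripper_force: 30.0
```

>>> send_rows([
  [[0,0,0,0.9,0],[0,0,0,0.9,0],[0,0,0,0.7,0],[0,0,0,0,0],[0,0,0,0,0]],
])

```text
time_s: 41.82
ee_pos: [658.3, -336.4, 352.8]
ee_rot: [-179.9, 0.1, 20.4]
force: [-0.8, 0.3, -3.4]
gripper_width: 31.7
gripper_force: 30.0
```

```bash
python3 -c "
from h import *
t=np.array([631.8,264.1])-105*L
go([(*t,350,19.7)]);print(t)"
```

```text
now [ 658.3 -336.4  352.8] 20.4 t 41.8167 w 31.7
shift [  4.58 -11.68   0.07] turn 0.1
[667.19500213 165.24559279]
```

>>> send_rows([
  [[0.12,-0.3,0,0.1,0],[0.24,-0.6,0,0,0],[0.3,-0.77,0,0,0],[0.3,-0.77,0,0,0],[0.3,-0.77,0,0,0]],
])

```text
time_s: 42.23
ee_pos: [662.4, -197.5, 353.3]
ee_rot: [-180.0, 0.0, 19.7]
force: [-0.3, 1.4, -2.7]
gripper_width: 31.9
gripper_force: 30.0
```

>>> send_rows([
  [[0.3,-0.77,0,0,0],[0.3,-0.77,0,0,0],[0.3,-0.77,0,0,0],[0.3,-0.77,0,0,0],[0.3,-0.77,0,0,0]],
])

```text
time_s: 42.65
ee_pos: [667.3, -31.8, 353.6]
ee_rot: [-180.0, 0.0, 19.7]
force: [0.2, 0.0, -3.4]
gripper_width: 31.9
gripper_force: 30.0
```

>>> send_rows([
  [[0.3,-0.77,0,0,0],[0.3,-0.77,0,0,0],[0.3,-0.77,0,0,0],[0.3,-0.77,0,0,0],[0.28,-0.7,0,0,0]],
])

```text
time_s: 43.07
ee_pos: [672.3, 130.9, 353.6]
ee_rot: [-180.0, 0.0, 19.7]
force: [0.4, 0.4, -3.4]
gripper_width: 31.8
gripper_force: 30.0
```

>>> send_rows([
  [[0.2,-0.5,0,0,0],[0.14,-0.34,0,0,0],[0,0,0,0,0],[0,0,0,0,0],[0,0,0,0,0]],
])

```text
time_s: 43.48
ee_pos: [674.4, 163.7, 353.8]
ee_rot: [179.9, 0.0, 19.5]
force: [-0.3, -0.0, -2.7]
gripper_width: 32.0
gripper_force: 30.0
```

```bash
python3 r.py 667.2 165.2 9
```

```text
now [674.4 163.5 354. ] 19.5 t 43.5333 w 32.0
shift [-0.16 -0.1   4.2 ] turn -0.03
TCP n,l 6.2 -109.1
cups n [-63.6  87.6] l [-143.3  -70.4] zmin 216.8 2234
```

>>> send_rows([
  [[-0.15,-0.09,0.4,0,0],[0,0,0.6,0,0],[0,0,0.7,0,0],[0,0,0.7,0,0],[0,0,0.6,0,0]],
])

```text
time_s: 43.95
ee_pos: [667.0, 164.5, 232.5]
ee_rot: [180.0, 0.1, 19.5]
force: [0.2, 0.2, -3.5]
gripper_width: 31.5
gripper_force: 30.0
```

>>> send_rows([
  [[0,0,0.5,0,0],[0,0,0.3,0,0],[0,0,0.2,0,0],[0,0,0.06,0,0],[0,0,0,0,0]],
])

```text
time_s: 44.37
ee_pos: [667.6, 165.5, 191.5]
ee_rot: [180.0, 0.0, 19.5]
force: [-0.4, -0.4, -3.2]
gripper_width: 31.5
gripper_force: 30.0
```

>>> send_rows([
  [[0,0,0,0,0],[0,0,0.04,0,0],[0,0,0,0,0]],
])

```text
time_s: 44.62
ee_pos: [667.8, 166.5, 190.9]
ee_rot: [180.0, -0.1, 19.6]
force: [-0.2, 0.0, -3.4]
gripper_width: 31.6
gripper_force: 30.0
```

>>> send_rows([
  [[0,0,0.04,0,0],[0,0,0,0,0]],
])

```text
time_s: 44.78
ee_pos: [667.4, 166.5, 188.5]
ee_rot: [-180.0, -0.0, 19.6]
force: [-0.6, 0.2, -3.3]
gripper_width: 31.9
gripper_force: 30.0
```

>>> send_rows([
  [[0,0,0.03,0,0],[0,0,0,0,0]],
])

```text
time_s: 44.95
ee_pos: [667.3, 166.5, 186.9]
ee_rot: [-180.0, 0.0, 19.6]
force: [-0.3, -0.0, -3.5]
gripper_width: 31.8
gripper_force: 30.0
```

>>> send_rows([
  [[0,0,0.025,0,0],[0,0,0,0,0]],
])

```text
time_s: 45.12
ee_pos: [667.3, 166.5, 185.9]
ee_rot: [-180.0, 0.0, 19.6]
force: [0.3, 0.0, -3.3]
gripper_width: 31.4
gripper_force: 30.0
```

>>> send_rows([
  [[0,0,0.025,0,0],[0,0,0,0,0]],
])

```text
time_s: 45.28
ee_pos: [667.5, 166.4, 185.4]
ee_rot: [-180.0, -0.0, 19.6]
force: [0.1, 0.5, -1.4]
gripper_width: 31.6
gripper_force: 30.0
```

>>> send_rows([
  [[0,0,0.015,0,0],[0,0,0,0,0],[0,0,0,0,0.45],[0,0,0,0,0.6],[0,0,0,0,0.6]],
])

```text
time_s: 45.7
ee_pos: [667.7, 166.5, 184.8]
ee_rot: [180.0, -0.0, 19.6]
force: [-0.7, 1.2, 0.1]
gripper_width: 48.9
gripper_force: 0.0
```

>>> send_rows([
  [[0,0,0,0,0.6],[0,0,-0.2,0,0.6],[0,0,-0.5,0,0.6],[0,0,-0.8,0,0.6],[0,0,-0.9,0,0.6]],
])

```text
time_s: 46.12
ee_pos: [666.6, 166.3, 280.3]
ee_rot: [-180.0, 0.2, 19.6]
force: [1.1, 1.5, 0.4]
gripper_width: 55.1
gripper_force: 0.0
```

>>> send_rows([
  [[0,0,-0.8,0,0.6],[-0.5,0,-0.5,0,0.6],[-0.7,0,0,0,0.6],[-0.6,0,0,0,0.6],[-0.4,0,0,0,0.6]],
])

```text
time_s: 46.53
ee_pos: [582.8, 136.4, 334.3]
ee_rot: [180.0, -0.1, 19.6]
force: [0.5, -0.1, -0.4]
gripper_width: 55.1
gripper_force: 0.0
```

>>> send_rows([
  [[0,0,0,0,0.6],[0,0,0,0,0.6],[0,0,0,0,0.6],[0,0,0,0,0.6],[0,0,0,0,0.6]],
])

```text
time_s: 46.95
ee_pos: [585.3, 137.2, 332.0]
ee_rot: [-180.0, 0.0, 19.6]
force: [-0.6, 0.3, -0.6]
gripper_width: 54.8
gripper_force: 0.0
```

```bash
python3 -c "
from h import *
R=np.array([631.8,264.1]);s=env.state();print(s['ee_pos'].round(),s['time_s'])
for n in('scene','top'):
    W=cloud(grab(n,n+'F.png'))
    a=(W[...,:2]-R)@N;l=(W[...,:2]-R)@L;z=W[...,2]
    for c in(106,0,-105):
        m=(abs(a)<60)&(abs(l-c)<30)&(z>200)&(z<215);print(n,c,m.sum(),'pad n,l,z',a[m].mean().round(1),l[m].mean().round(1),np.percentile(z[m],95).round(1) if m.any() else 0)
    for k,c,h in(('cs',(457.5,69.5),163),('bk2',(416,177.5),130),('bk1',(378,292.5),130)):
        P=seg(W,0,h-8,h+8,c,50);print(k,len(P),P.mean(0).round(1) if len(P) else '')
"
```

```text
[585. 137. 332.] 46.95
scene 106 342 pad n,l,z 6.9 106.4 208.9
scene 0 309 pad n,l,z 6.2 2.2 208.9
scene -105 285 pad n,l,z 4.5 -102.6 209.0
cs 83 [457.3  69.2 162.6]
bk2 146 [415.6 177.5 127.6]
bk1 161 [379.2 292.  128. ]
top 106 224 pad n,l,z 2.9 109.2 208.3
top 0 0 pad n,l,z nan nan 0
top -105 0 pad n,l,z nan nan 0
cs 103 [455.   66.8 162.9]
bk2 0 
bk1 2 [349.3 294.9 129.7]<string>:8: RuntimeWarning: Mean of empty slice.
  ret = ret.dtype.type(ret / rcount)
```

View pics/sceneF.png

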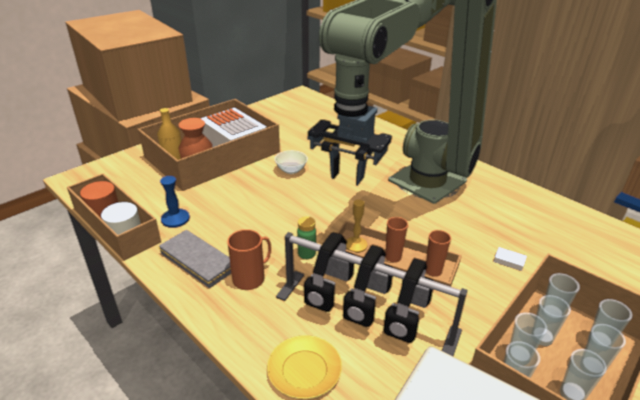

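All three headsets hang side by side at about (325,275), (365,290) and (408,300). The candlestick and both beakers stand in the tray, and the gripper is touching nothing.

```bash
python3 -c "
from workcell import env
print(env.job_done())"
```

```text
the job is handed in; nothing more can be done
None
```

I handed the job in at about 47 s: the candlestick and both beakers stand upright in the tray, and after that all three headsets were hung side by side over the bar, with the bystanders untouched; the system returned no verdict on the result.

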